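# Pack the cooling-repair kit tray

### The job

Pack the kit tray for a cooling repair: lay the clear fan in the large square pocket, the finned heatsink in the small square pocket, the wide white tin in the round pocket and the short syringe in the oblong pocket, each the same way up as it lies now and flat on its pocket's floor. The small green-lidded tin and the long syringe do not belong to this kit: leave them where they lie.

Things in the scene. Friction and masses are not known exactly. Their poses are not given: they have to be found in the camera images.
- fan: clear plastic square case fan lying flat, 60 x 60 mm, 25 mm high; the sides of its frame face along its x and y axes; its frame can be gripped across any two opposite sides at the upper or lower flange (each 3 mm thick; no hold between them). Origin: centre of the underside.
- heatsink: silver aluminium heatsink lying fins up, 40 x 40 mm, 20 mm high; its nine fins are upright plates along its x axis, the outer two at y = -20 and +20 mm. Origin: centre of the underside.
- tin: wide round white tin with a pale paper label on its lid, 62 mm across, 20 mm high. Origin: centre of the underside.
- syringe: short syringe with grey contents, 106 mm long, 23 mm wide and high, lying on its side along its y axis, plunger towards -y, orange cap towards +y; its barrel (16 mm wide, 19 mm high) is gripped across x near the origin. Origin: under the middle of its length.
- small_tin: look-alike, not part of the kit: smaller round tin with a green lid, 50 mm across, 20 mm high. Origin: centre of the underside.
- long_syringe: look-alike, not part of the kit: longer syringe with amber contents, 136 mm long, 23 mm wide and high, lying on its side along its y axis, plunger towards -y, orange cap towards +y; its barrel (16 mm wide, 19 mm high) is gripped across x near the origin. Origin: under the middle of its length.
- well_fan: grey insert 12 mm high, fixed in the aluminium tray; its pocket is 7 mm deep, dark floor 5 mm above the underside: the large square one, 76 x 76 mm, sides along the insert's x and y. Origin: centre of the insert's underside, 4 mm above the desk; z up, x along the tray's long side.
- well_heatsink: grey insert 12 mm high, fixed in the aluminium tray; its pocket is 7 mm deep, dark floor 5 mm above the underside: the small square one, 56 x 56 mm, sides along the insert's x and y. Origin: centre of the insert's underside, 4 mm above the desk; z up, x along the tray's long side.
- well_tin: grey insert 12 mm high, fixed in the aluminium tray; its pocket is 7 mm deep, dark floor 5 mm above the underside: the round one, 78 mm across. Origin: centre of the insert's underside, 4 mm above the desk; z up, x along the tray's long side.
- well_syringe: grey insert 12 mm high, fixed in the aluminium tray; its pocket is 7 mm deep, dark floor 5 mm above the underside: the oblong one, 122 mm along the insert's x by 40 mm along its y. Origin: centre of the insert's underside, 4 mm above the desk; z up, x along the tray's long side. The others stand in a row on its -y side, 81 mm off, 100 mm apart.
There are look-alikes about, which are no part of the job. Of the things shaped like the heatsink, the silver one is meant.

How it is judged:
By the outcome, as a careful person would: the job done as asked, in the order asked, and still so for the second after the job is handed in, with the robot touching nothing.
It also fails if it takes over 106 s, if anything falls off the work surface, if the arm or the gripper's body presses on something with over 40 N, if the wrist force passes 120 N, or if a joint passes its speed limit or range.

### The arm

A 6-joint arm with a two-finger parallel gripper is mounted at the origin on a cart in front of the work surface, level with it; the furniture and walls round the work are solid. World frame = base frame: x ahead of the robot, y to its left, z up, the work surface at z = 0. Lengths are in m, angles in degrees, forces in N, time in s.
With the tool pointing down it reaches from about 0.4 to 0.825 m from the base axis. Payload 7 kg.
Tool frame: the origin (TCP) lies between the finger pads; the fingertips stand 22 mm ahead of it and the grasp point (between the pads) lies 3 mm ahead of it; z points along the fingers, y is the line along which they close (so a half turn about z gives the same grasp; the last joint's range is limited). The gripper opens to 88 mm and grips with 3 to 60 N. Pads are 19 mm wide; open, the fingers measure 130 mm over their backs; the gripper's body (78 mm by 193 mm) begins 47 mm behind the grasp point.
Start: joints at [91.45, 20.546, 0.682, 0, -70.136, -16.507], TCP at [0.175, 0.652, 0.249] pointing down, gripper open.
Joint ranges: [-176.03, 176.03], [-82.01, 121.73], [-58.28, 71.71], [-173.87, 95.51], [-174.79, -0.11], [-173.66, 173.66]. Speed limits (degrees/s): [136.94, 136.94, 172.46, 180, 180, 180].

### API

Orientations are given as [roll, pitch, yaw] about the fixed x, y, z axes, in that order (R = Rz(yaw) Ry(pitch) Rx(roll)).
In Python, from plant import ctrl gives the robot as it stands.
- The arm moves only by the tool apply_moves, never from a script. Its argument "targets" is a list of rows, each an object with "travel": the shift along the tool's x, y, z in mm, a list of three; "roll": the turn about the tool's z in degrees; "jaw": the finger opening in mm, from 0 to 87.6. In form: [{"travel": [tx, ty, tz], "roll": roll, "jaw": jaw}, ...]. A call has 1 to 10 rows; each row shifts and turns the commanded pose from where the row before left it, along the tool's axes as they then stand; what a row does not reach is not made up. A row lasts 1/10 s, in which the tool goes at most 50 mm and 8.59 degrees, less where a joint would pass 70% of its speed; a pose out of reach is approached as far as the arm can. A call with a gripper value outside its range is refused whole. The fingers move at their own pace and stop on an object; the grip force is fixed at half the most. Time passes only in rows, so rows that do not move let the fingers close. It gives the time, the measured TCP pose, the force, the opening and the grip force at its end, in the units of the state.
- ctrl.get_obs(): the state, without advancing time (a new reading comes with each control period).
- ctrl.snapshot(name): name is "side" or "top"; returns the picture (384x512x3 uint8, red, green, blue); there is no depth.
- ctrl.calibration(name): a dict with "K" (3x3 intrinsics, pixels), "extrinsics" (4x4, takes a point from camera to world coordinates). Camera axes: x right, y down, z forward; pixel columns grow to the right and rows downward; lengths in m; the calibration is good to about 2 mm. A picture is of the moment at which its call begins. calibration takes no time and is no camera call.
- ctrl.close_job(): hands the job in; it is judged then, once.
The state is a dict: "clock": time; "joint_pos": joint angles; "qvel": joint speeds; "tau": joint torques, N m; "tool_pos": TCP position; "orientation": TCP orientation; "force": force on the tool from outside, world axes, zero at the start; "moment": the same for the moment, N m; "opening": finger opening in m; "gripper_force": force on a finger pad.
Only numpy, scipy, OpenCV 4.12 (cv2) and the standard library are available. Lean on these libraries where they do the work, as an engineer would, in place of code of your own. Each camera call takes 0.05 s, during which the arm holds its last target. There are 200 camera calls.

## Working session

There is one attempt and no reset: what is moved stays moved. The work goes in short steps, Python scripts to look and compute and a tool call to move; the robot and the scene stay as the last step left them, time stands still between calls to the robot, and variables do not carry over. Pictures are saved under pics/ and viewed, at most 14 in all, crops included, and the job is handed in when it is done.

Besides the shell and the picture viewer there is one more tool, called after "Request:" by a JSON object that holds its "api" and its "payload", one argument or row to a line. apply_moves: Moves the arm, as the interface text tells. Its arguments: {"type":"object","properties":{"targets":{"type":"array","items":{"type":"object","properties":{"travel":{"type":"array","items":{"type":"number"}},"roll":{"type":"number"},"jaw":{"type":"number"}}}}},"required":["targets"]}

```bash
mkdir -p pics; ls
python3 - <<'E'
from plant import ctrl
import cv2,numpy as np
np.set_printoptions(precision=4,suppress=True)
for n in("top","side"):
    im=ctrl.snapshot(n); cv2.imwrite(f"pics/{n}0.png",im[:,:,::-1])
    c=ctrl.calibration(n); print(n,np.array(c["K"]),np.array(c["extrinsics"]))
o=ctrl.get_obs(); print({k:np.round(v,3) for k,v in o.items()})
E
```

```text
pics
top [[449.2387   0.     252.6676]
 [  0.     449.2387 194.1543]
 [  0.       0.       1.    ]] [[ 0.0011 -0.9966  0.0826  0.4643]
 [-0.9998 -0.0027 -0.0187  0.1014]
 [ 0.0189 -0.0826 -0.9964  1.0753]
 [ 0.      0.      0.      1.    ]]
side [[365.3932   0.     254.8215]
 [  0.     365.3932 194.4586]
 [  0.       0.       1.    ]] [[-0.9993 -0.0008 -0.0362  0.6112]
 [ 0.0313  0.4819 -0.8756  0.9991]
 [ 0.0182 -0.8762 -0.4816  0.5615]
 [ 0.      0.      0.      1.    ]]
{'clock': np.float64(0.1), 'joint_pos': array([ 91.451,  20.588,   0.639,  -0.017, -70.138, -16.506]), 'qvel': array([-0.012, -0.046,  0.084,  0.059, -0.012,  0.036]), 'tau': array([ -0.001, -58.417,  29.375,   7.015,   0.01 ,  -0.   ]), 'tool_pos': array([0.175, 0.651, 0.248]), 'orientation': array([179.912,  -0.01 , -15.061]), 'force': array([0.338, 0.381, 0.139]), 'moment': array([-0.025,  0.008, -0.025]), 'gripper_force': np.float64(0.0), 'opening': np.float64(0.088)}
```

View pics/top0.png

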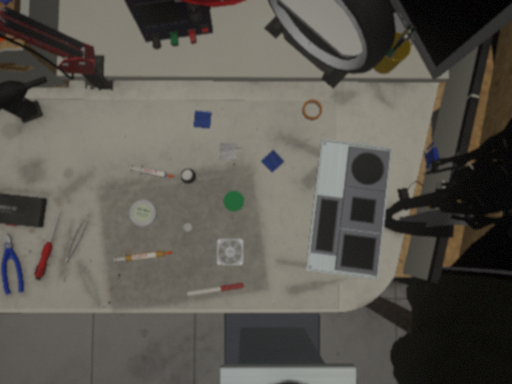

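View pics/side0.png

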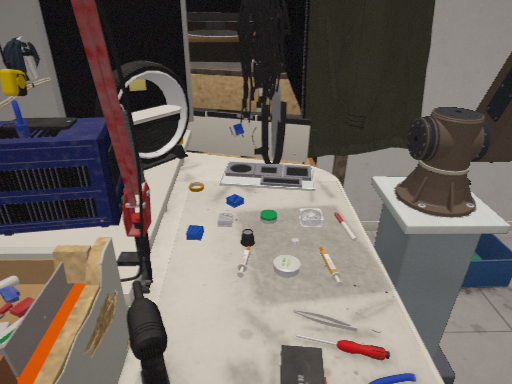

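Top: white tin (142,212), green-lid tin (233,201). Fan at (230,252). The heatsink-shaped things are silver (230,150), blue (203,119) and blue (272,160). The syringe-like things are one at (152,172), one with amber contents at (145,256), and a red pen or marker at (215,290). The tray is at (350,210). I'll check the choices in a close crop.

```bash
cat > h.py <<'E'
import numpy as np,cv2
from plant import ctrl
def cal(n):
    c=ctrl.calibration(n); return np.array(c["K"]),np.array(c["extrinsics"])
def world(n,uv,z):
    K,E=cal(n); d=E[:3,:3]@np.linalg.inv(K)@np.array([uv[0],uv[1],1.]); o=E[:3,3]
    return o+d*(z-o[2])/d[2]
def pix(n,p):
    K,E=cal(n); q=K@(E[:3,:3].T@(np.asarray(p,float)-E[:3,3])); return q[:2]/q[2]
def crop(n,f,x0,y0,w,h,s,im=None):
    im=ctrl.snapshot(n)[:,:,::-1] if im is None else im
    cv2.imwrite("pics/"+f,cv2.resize(im[y0:y0+h,x0:x0+w],None,fx=s,fy=s,interpolation=cv2.INTER_CUBIC))
E
python3 - <<'E'
from h import *
im=cv2.imread("pics/top0.png"); crop("top","c1.png",110,125,160,150,4,im); crop("top","c2.png",300,135,100,145,4,im)
im=cv2.imread("pics/side0.png"); crop("side","c3.png",180,150,190,140,4,im)
E
```

```text
(no output)
```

View pics/c1.png

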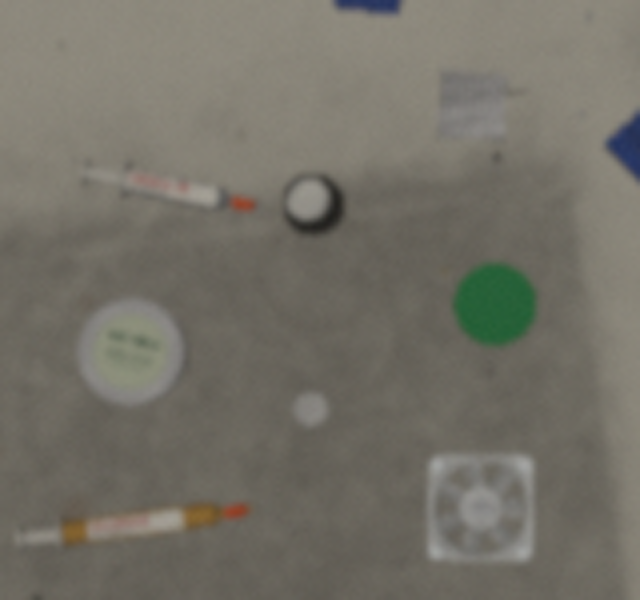

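View pics/c2.png

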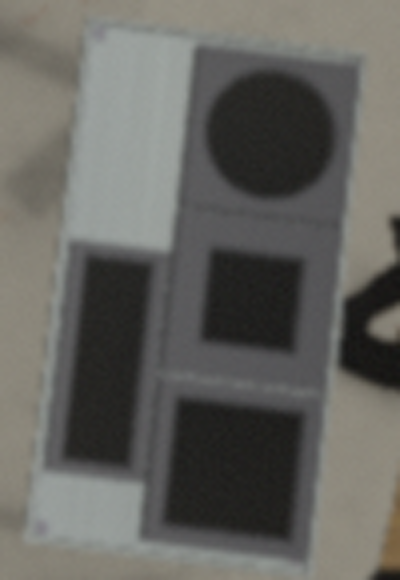

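View pics/c3.png

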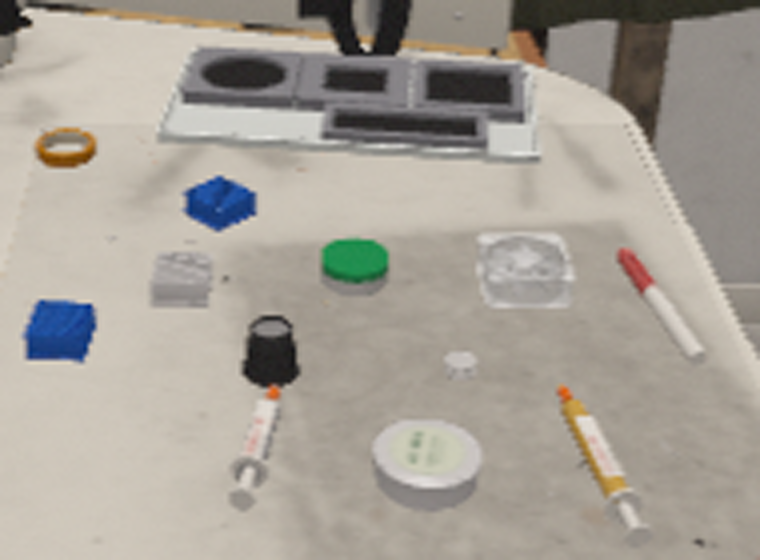

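The c1 crop shows the short grey syringe from (80,176) to (257,206) with the black knob just past its cap. The white tin is at (131,352), the silver heatsink at (474,105) with fins roughly horizontal, and the fan at (481,508). The amber syringe and green tin are the look-alikes. In c2 the pockets are fan (235,468), heatsink (253,301), tin (271,134) and syringe (109,361). Next I'll work out world positions.

Run:
```python
from h import *
np.set_printoptions(precision=4,suppress=True)
C=lambda x,y,x0,y0:((x+.5)/4-.5+x0,(y+.5)/4-.5+y0)
W=lambda p,o,z:world("top",C(*p,*o),z)
a=(110,125);b=(300,135)
R={}
def show(n,pts,o,z):
    P=np.array([W(p,o,z) for p in pts]); c=P.mean(0); 
    L=[np.linalg.norm(P[i]-P[i-1]) for i in range(len(P))] if len(P)>1 else []
    yaw=np.degrees(np.arctan2(P[1,1]-P[0,1],P[1,0]-P[0,0])) if len(P)>1 else 0
    print(n,c,"r",np.hypot(*c[:2]),"edges",np.array(L),"yaw0-1",yaw,"side px",pix("side",c)); return c
show("fan",[(430,457),(533,455),(533,561),(429,561)],a,.025)
show("heatsink",[(440,72),(508,72),(508,138),(440,138)],a,.02)
show("tin",[(131,352)],a,.02)
show("syr",[(81,176),(257,206)],a,.011)
show("long",[(16,538),(249,511)],a,.011)
show("green",[(495,304)],a,.02)
f=show("wfan",[(176,397),(308,412),(295,540),(163,525)],b,.014)
show("whs",[(210,250),(303,258),(295,352),(203,343)],b,.014)
t=show("wtin",[(271,134)],b,.014)
s=show("wsyr",[(86,256),(153,264),(131,463),(66,460)],b,.014)
d=t-f; print("tray yaw",np.degrees(np.arctan2(d[1],d[0])),np.hypot(d[0],d[1]))
# cross-check side image: tin lid, green lid centre pixel measured in c3
for n,p,z in(("tin",(427,450),.02),("green",(355,260),.02),("wtin",(243,73),.012),("fan",(525,258),.025)):
    print("side",n,world("side",C(*p,180,150),z))
```

```text
fan [0.4173 0.1343 0.025 ] r 0.43835819316938796 edges [0.0598 0.0598 0.0611 0.0601] yaw0-1 -88.84630728716603 side px [310.9208 213.5357]
heatsink [0.6548 0.14   0.02  ] r 0.6695833050802912 edges [0.0396 0.0404 0.0396 0.0403] yaw0-1 -89.72148980657266 side px [225.8362 216.2541]
tin [0.5078 0.3395 0.02  ] r 0.610847791229264 edges [] yaw0-1 0 side px [286.4591 262.4224]
syr [0.6039 0.3211 0.011 ] r 0.6839393400042991 edges [0.106 0.106] yaw0-1 -99.55148603767198 side px [244.6779 260.6211]
long [0.4073 0.3384 0.011 ] r 0.5295198728091057 edges [0.1363 0.1363] yaw0-1 -83.3919554195332 side px [329.1754 264.8989]
green [0.5364 0.127  0.02  ] r 0.5512464017489169 edges [] yaw0-1 0 side px [268.2125 213.7282]
wfan [ 0.4169 -0.1681  0.014 ] r 0.44951953411746504 edges [0.0754 0.0787 0.0754 0.0782] yaw0-1 -96.3877603282926 side px [296.5761 171.0862]
whs [ 0.5158 -0.1802  0.014 ] r 0.5463256785779234 edges [0.0555 0.0557 0.0562 0.0549] yaw0-1 -94.7722540522549 side px [268.4753 169.5499]
wtin [ 0.6156 -0.1931  0.014 ] r 0.6451390081341851 edges [] yaw0-1 0 side px [240.4055 167.9378]
wsyr [ 0.4803 -0.0941  0.014 ] r 0.4894483934409245 edges [0.1211 0.0401 0.1183 0.0384] yaw0-1 -96.6755156948225 side px [280.6623 180.4174]
tray yaw -7.167915048569357 0.20022602594657063
side tin [0.5079 0.3385 0.02  ]
side green [0.5363 0.1318 0.02  ]
side wtin [ 0.6157 -0.198   0.012 ]
side fan [0.4179 0.1374 0.025 ]
```

The sizes and spacings match, and the two cameras agree to within 5 mm. Tray yaw is about -7°, fan yaw about +1°. I'll take the fan first: tool yaw to +1° (closing along world y), then move over it.

Request:
{"api": "apply_moves", "payload": {
  "targets": [
    {"travel": [0,0,0],"roll": -8,"jaw": 87},
    {"travel": [0,0,0],"roll": -8,"jaw": 87},
    {"travel": [20,44,5],"roll": 0,"jaw": 87},
    {"travel": [20,44,5],"roll": 0,"jaw": 87},
    {"travel": [20,44,5],"roll": 0,"jaw": 87},
    {"travel": [20,44,5],"roll": 0,"jaw": 87},
    {"travel": [20,44,5],"roll": 0,"jaw": 87},
    {"travel": [20,44,5],"roll": 0,"jaw": 87},
    {"travel": [20,44,5],"roll": 0,"jaw": 87},
    {"travel": [20,44,5],"roll": 0,"jaw": 87}
  ]
}}

```text
clock: 1.1
tool_pos: [0.3414, 0.3005, 0.2083]
orientation: [-180.0, 0.0, 1.0]
force: [1.0, 0.2, -0.5]
opening: 0.0869
gripper_force: 0.0
```

```bash
cat > go.py <<'E'
# usage: go.py x y z yaw -> remaining travel in tool axes (mm), roll (deg); tool assumed vertical
import sys
from h import *
o=ctrl.get_obs(); p=np.array(o["tool_pos"]); y=o["orientation"][2]
x,yy,z,ya=map(float,sys.argv[1:5]); d=np.array([x,yy,z])-p; r=(y-ya+180)%360-180
for nm,a in(("now",y),("after roll",ya)):
    c,s=np.cos(np.radians(a)),np.sin(np.radians(a))
    print(nm,"travel",np.round(1000*np.array([c*d[0]+s*d[1],s*d[0]-c*d[1],-d[2]]),1),"roll",round(r,1))
print("pose",np.round(p,4),np.round(o["orientation"],1),"j",np.round(o["joint_pos"],0),"open",round(o["opening"],4),"gf",round(float(o["gripper_force"]),1),"F",np.round(o["force"],1),"t",round(o["clock"],2))
E
python3 go.py .417 .136 .1 1
```

```text
now travel [ 72.8 165.7 108.3] roll -0.0
after roll travel [ 72.7 165.8 108.3] roll -0.0
pose [0.3414 0.3005 0.2083] [-180.    0.    1.] j [ 66.   1. -29.  -0. -59.  25.] open 0.0869 gf 0.0 F [ 1.   0.2 -0.5] t 1.1
```

Request:
{"api": "apply_moves", "payload": {
  "targets": [
    {"travel": [18,41,15],"roll": 0,"jaw": 87},
    {"travel": [18,41,15],"roll": 0,"jaw": 87},
    {"travel": [18,42,15],"roll": 0,"jaw": 87},
    {"travel": [18,42,15],"roll": 0,"jaw": 87},
    {"travel": [0,0,30],"roll": 0,"jaw": 87},
    {"travel": [0,0,30],"roll": 0,"jaw": 87},
    {"travel": [0,0,25],"roll": 0,"jaw": 87},
    {"travel": [0,0,20],"roll": 0,"jaw": 87},
    {"travel": [0,0,12],"roll": 0,"jaw": 87},
    {"travel": [0,0,0],"roll": 0,"jaw": 87}
  ]
}}

```text
clock: 2.1
tool_pos: [0.4148, 0.1367, 0.03]
orientation: [179.9, 0.2, 0.9]
force: [-0.2, -0.7, -0.0]
opening: 0.0874
gripper_force: 0.0
```

```bash
python3 go.py .417 .136 .0305 1
python3 - <<'E'
from h import *
crop("side","c4.png",250,130,130,110,5)
E
```

```text
now travel [ 2.2  0.7 -0.5] roll -0.1
after roll travel [ 2.2  0.7 -0.5] roll -0.1
pose [0.4148 0.1367 0.03  ] [179.9   0.2   0.9] j [ 44.  15. -44.  -0. -32.  47.] open 0.0874 gf 0.0 F [-0.2 -0.7 -0. ] t 2.1
```

View pics/c4.png

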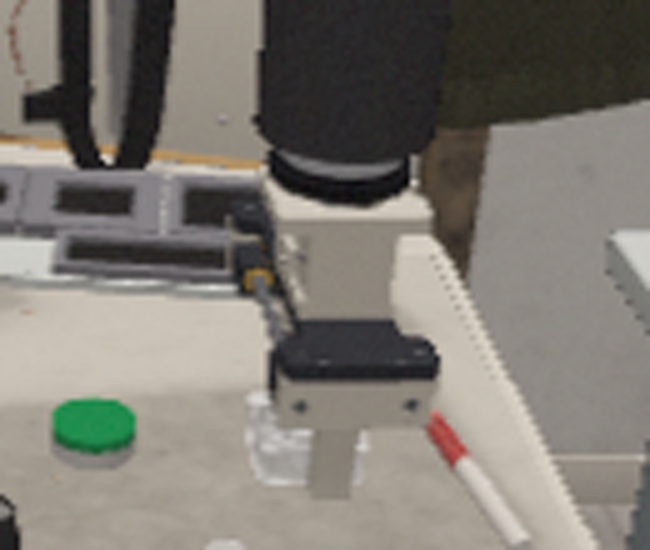

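The side view shows the near finger (330,460) centred in front of the fan. I'll close on it.

Request:
{"api": "apply_moves", "payload": {
  "targets": [
    {"travel": [2,0,0],"roll": 0,"jaw": 50},
    {"travel": [0,0,0],"roll": 0,"jaw": 50},
    {"travel": [0,0,0],"roll": 0,"jaw": 50},
    {"travel": [0,0,0],"roll": 0,"jaw": 50},
    {"travel": [0,0,0],"roll": 0,"jaw": 50}
  ]
}}

```text
clock: 2.65
tool_pos: [0.4181, 0.1379, 0.032]
orientation: [-180.0, -0.0, 1.0]
force: [-0.4, -1.0, 4.8]
opening: 0.0586
gripper_force: 30.0
```

Request:
{"api": "apply_moves", "payload": {
  "targets": [
    {"travel": [0,0,-20],"roll": 0,"jaw": 50},
    {"travel": [0,0,-30],"roll": 0,"jaw": 50},
    {"travel": [0,25,-20],"roll": 0,"jaw": 50},
    {"travel": [1,40,0],"roll": 0,"jaw": 50},
    {"travel": [1,45,0],"roll": 0,"jaw": 50},
    {"travel": [1,45,0],"roll": 0,"jaw": 50},
    {"travel": [1,45,0],"roll": 0,"jaw": 50},
    {"travel": [1,45,0],"roll": 0,"jaw": 50},
    {"travel": [1,40,0],"roll": 0,"jaw": 50},
    {"travel": [0,20,0],"roll": 8,"jaw": 50}
  ]
}}

```text
clock: 3.65
tool_pos: [0.4284, -0.1696, 0.1015]
orientation: [180.0, 0.0, -7.2]
force: [0.2, 0.3, -0.9]
opening: 0.0584
gripper_force: 30.0
```

```bash
python3 go.py .417 -.169 .041 -7
python3 - <<'E'
from h import *
crop("side","c5.png",240,110,130,110,5)
E
```

```text
now travel [-11.4   0.8  60.5] roll -0.2
after roll travel [-11.4   0.8  60.5] roll -0.2
pose [ 0.4284 -0.1696  0.1015] [180.    0.   -7.2] j [  3.   9. -37.   0. -44.  80.] open 0.0584 gf 30.0 F [ 0.2  0.3 -0.9] t 3.65
```

View pics/c5.png

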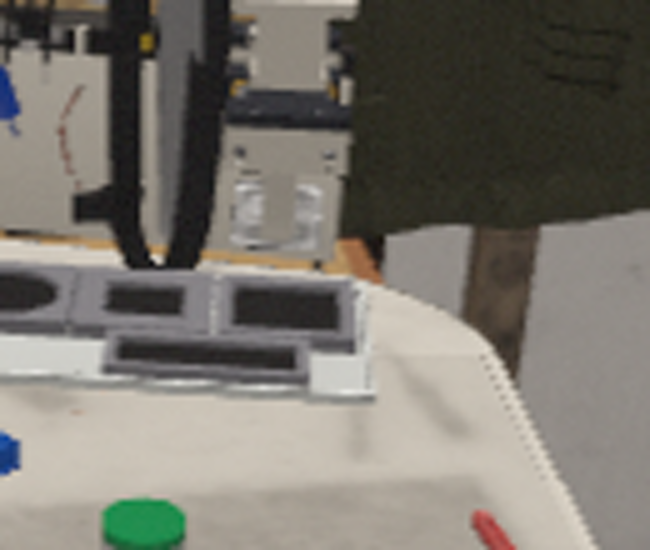

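The fan hangs level and centred in the jaws, above the large pocket. I'll correct -11 mm in x and lower it.

Request:
{"api": "apply_moves", "payload": {
  "targets": [
    {"travel": [-6,0,0],"roll": 0,"jaw": 50},
    {"travel": [-5,1,15],"roll": 0,"jaw": 50},
    {"travel": [0,0,20],"roll": 0,"jaw": 50},
    {"travel": [0,0,15],"roll": 0,"jaw": 50},
    {"travel": [0,0,6],"roll": 0,"jaw": 50},
    {"travel": [0,0,3],"roll": 0,"jaw": 50},
    {"travel": [0,0,0],"roll": 0,"jaw": 50}
  ]
}}

```text
clock: 4.4
tool_pos: [0.4179, -0.1664, 0.0427]
orientation: [180.0, 0.0, -7.0]
force: [-0.4, 0.3, 0.5]
opening: 0.0586
gripper_force: 30.0
```

Request:
{"api": "apply_moves", "payload": {
  "targets": [
    {"travel": [0,0,1],"roll": 0,"jaw": 50},
    {"travel": [0,0,0],"roll": 0,"jaw": 80},
    {"travel": [0,0,0],"roll": 0,"jaw": 80},
    {"travel": [0,0,0],"roll": 0,"jaw": 80},
    {"travel": [0,0,-20],"roll": 0,"jaw": 80},
    {"travel": [0,0,-40],"roll": 0,"jaw": 80},
    {"travel": [10,-40,-15],"roll": 8,"jaw": 80},
    {"travel": [25,-42,0],"roll": 8,"jaw": 80}
  ]
}}

```text
clock: 5.2
tool_pos: [0.467, -0.0954, 0.1189]
orientation: [-179.8, -0.2, -23.2]
force: [1.7, -0.5, 0.4]
opening: 0.0799
gripper_force: 0.0
```

```bash
python3 go.py .655 .14 .0295 -90;python3 - <<'E'
from h import *
im=ctrl.snapshot("top")[:,:,::-1]; cv2.imwrite("pics/top1.png",im)
a=cv2.resize(im[140:275,305:395],None,fx=4,fy=4,interpolation=cv2.INTER_CUBIC)
b=cv2.resize(im[135:170,215:250],None,fx=12,fy=12,interpolation=cv2.INTER_CUBIC)
b=cv2.convertScaleAbs(b,alpha=1.8,beta=-80); out=np.zeros((540,790,3),np.uint8); out[:,:360]=a; out[:420,365:785]=b
cv2.imwrite("pics/c6.png",out)
E
```

```text
now travel [  80.2 -290.4   89.4] roll 66.8
after roll travel [-235.4 -188.    89.4] roll 66.8
pose [ 0.467  -0.0954  0.1189] [-179.8   -0.2  -23.2] j [ 12.   9. -34.  -0. -46.  55.] open 0.0799 gf 0.0 F [ 1.7 -0.5  0.4] t 5.2
```

View pics/c6.png

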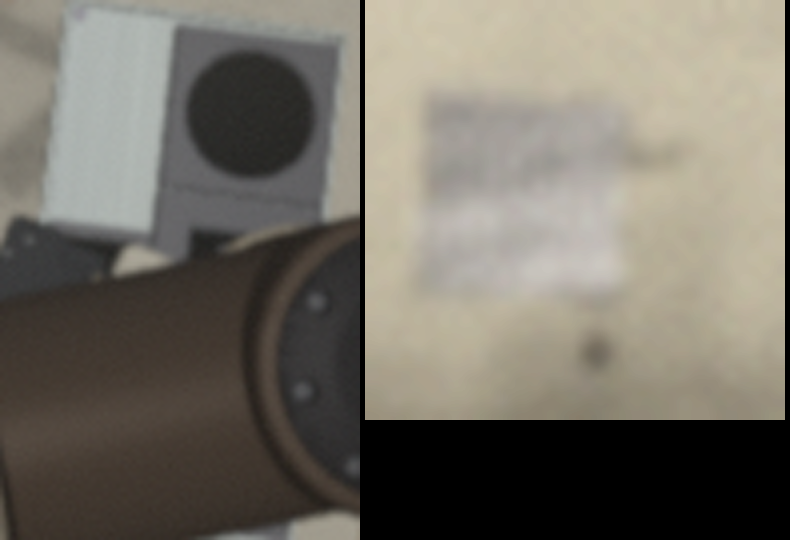

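The left half of the view is blocked by the arm, so the fan isn't visible yet. The heatsink (523,195 in the crop) has a yaw of about -2° and its fins run along world y, so I'll grip across the outer fins at tool yaw -92°.

Request:
{"api": "apply_moves", "payload": {
  "targets": [
    {"travel": [11,-41,0],"roll": 0,"jaw": 70},
    {"travel": [11,-41,0],"roll": 0,"jaw": 70},
    {"travel": [12,-42,0],"roll": 0,"jaw": 70},
    {"travel": [12,-42,0],"roll": 0,"jaw": 70},
    {"travel": [12,-42,0],"roll": 0,"jaw": 70},
    {"travel": [11,-41,0],"roll": 0,"jaw": 70},
    {"travel": [11,-41,0],"roll": 8.5,"jaw": 70},
    {"travel": [0,0,0],"roll": 8.5,"jaw": 70},
    {"travel": [0,0,0],"roll": 8.5,"jaw": 70},
    {"travel": [0,0,0],"roll": 8.5,"jaw": 70}
  ]
}}

```text
clock: 6.25
tool_pos: [0.6527, 0.1412, 0.1152]
orientation: [179.9, 0.0, -57.0]
force: [-0.1, 0.2, 0.9]
opening: 0.0701
gripper_force: 0.0
```

Request:
{"api": "apply_moves", "payload": {
  "targets": [
    {"travel": [0,0,10],"roll": 8.5,"jaw": 70},
    {"travel": [0,0,10],"roll": 8.5,"jaw": 70},
    {"travel": [0,0,10],"roll": 8.5,"jaw": 70},
    {"travel": [0,0,10],"roll": 8.5,"jaw": 70},
    {"travel": [0,0,0],"roll": 0.8,"jaw": 70},
    {"travel": [0,0,0],"roll": 0,"jaw": 70}
  ]
}}

```text
clock: 6.85
tool_pos: [0.6528, 0.1408, 0.0759]
orientation: [180.0, -0.0, -91.3]
force: [0.2, -0.5, -0.5]
opening: 0.07
gripper_force: 0.0
```

```bash
python3 go.py .655 .14 .0305 -92;python3 - <<'E'
from h import *
crop("top","c7.png",305,140,90,135,4)
E
```

```text
now travel [ 0.7 -2.2 45.4] roll 0.7
after roll travel [ 0.7 -2.2 45.4] roll 0.7
pose [0.6528 0.1408 0.0759] [180.   -0.  -91.3] j [ 29.  28. -12.   0. -50. -30.] open 0.07 gf 0.0 F [ 0.2 -0.5 -0.5] t 6.85
```

View pics/c7.png

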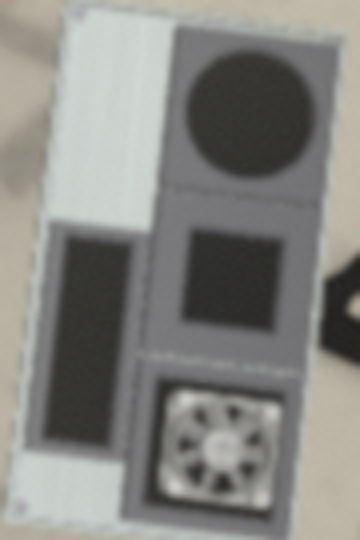

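The fan sits inside its pocket, centred at about (222,447) with dark margin on all sides. Now I'll lower onto the heatsink.

Request:
{"api": "apply_moves", "payload": {
  "targets": [
    {"travel": [1,-2,15],"roll": 0,"jaw": 70},
    {"travel": [0,0,15],"roll": 0,"jaw": 70},
    {"travel": [0,0,10],"roll": 0,"jaw": 70},
    {"travel": [0,0,6],"roll": 0,"jaw": 70},
    {"travel": [0,0,0],"roll": 0,"jaw": 30},
    {"travel": [0,0,0],"roll": 0,"jaw": 30},
    {"travel": [0,0,0],"roll": 0,"jaw": 30},
    {"travel": [0,0,0],"roll": 0,"jaw": 30},
    {"travel": [0,0,0],"roll": 0,"jaw": 30}
  ]
}}

```text
clock: 7.8
tool_pos: [0.6551, 0.14, 0.0305]
orientation: [-179.9, 0.0, -91.5]
force: [0.6, 1.1, 1.3]
opening: 0.039
gripper_force: 30.0
```

Request:
{"api": "apply_moves", "payload": {
  "targets": [
    {"travel": [0,0,-20],"roll": 0,"jaw": 30},
    {"travel": [0,0,-40],"roll": 0,"jaw": 30},
    {"travel": [30,12,-10],"roll": 0,"jaw": 30},
    {"travel": [44,18,0],"roll": 0,"jaw": 30},
    {"travel": [44,18,0],"roll": 0,"jaw": 30},
    {"travel": [44,18,0],"roll": 0,"jaw": 30},
    {"travel": [44,18,0],"roll": 0,"jaw": 30},
    {"travel": [44,18,0],"roll": 0,"jaw": 30},
    {"travel": [44,18,0],"roll": 0,"jaw": 30},
    {"travel": [30,11,0],"roll": 5.5,"jaw": 30}
  ]
}}

```text
clock: 8.8
tool_pos: [0.5134, -0.1827, 0.1003]
orientation: [-180.0, 0.0, -97.1]
force: [2.4, -0.2, -0.6]
opening: 0.0387
gripper_force: 30.0
```

```bash
python3 go.py .516 -.181 .041 -97
```

```text
now travel [-2.  -2.3 59.3] roll -0.1
after roll travel [-2.  -2.3 59.3] roll -0.1
pose [ 0.5134 -0.1827  0.1003] [-180.     0.   -97.1] j [  1.  17. -27.  -0. -47.  -8.] open 0.0387 gf 30.0 F [ 2.4 -0.2 -0.6] t 8.8
```

Request:
{"api": "apply_moves", "payload": {
  "targets": [
    {"travel": [-2,-2,15],"roll": 0,"jaw": 30},
    {"travel": [0,0,20],"roll": 0,"jaw": 30},
    {"travel": [0,0,15],"roll": 0,"jaw": 30},
    {"travel": [0,0,7],"roll": 0,"jaw": 30},
    {"travel": [0,0,2],"roll": 0,"jaw": 30},
    {"travel": [0,0,0],"roll": 0,"jaw": 30}
  ]
}}

```text
clock: 9.4
tool_pos: [0.5176, -0.1787, 0.0412]
orientation: [-180.0, -0.0, -97.0]
force: [-0.8, -0.4, -1.1]
opening: 0.039
gripper_force: 30.0
```

Request:
{"api": "apply_moves", "payload": {
  "targets": [
    {"travel": [0,0,1],"roll": 0,"jaw": 30},
    {"travel": [0,0,0],"roll": 0,"jaw": 58},
    {"travel": [0,0,0],"roll": 0,"jaw": 58},
    {"travel": [0,0,0],"roll": 0,"jaw": 58},
    {"travel": [0,0,-20],"roll": 0,"jaw": 58},
    {"travel": [0,0,-40],"roll": 0,"jaw": 58},
    {"travel": [-30,4,-10],"roll": 0,"jaw": 80},
    {"travel": [-48,7,0],"roll": 0,"jaw": 80},
    {"travel": [-48,7,0],"roll": 0,"jaw": 80},
    {"travel": [-48,7,0],"roll": 0,"jaw": 80}
  ]
}}

```text
clock: 10.4
tool_pos: [0.5137, -0.0015, 0.1105]
orientation: [-179.9, 0.0, -97.1]
force: [1.0, 0.4, 0.1]
opening: 0.0789
gripper_force: 0.0
```

Request:
{"api": "apply_moves", "payload": {
  "targets": [
    {"travel": [-48,7,0],"roll": 0,"jaw": 80},
    {"travel": [-48,7,0],"roll": 0,"jaw": 80},
    {"travel": [-48,7,0],"roll": 0,"jaw": 80},
    {"travel": [-48,7,0],"roll": 0,"jaw": 80},
    {"travel": [-48,7,0],"roll": 0,"jaw": 80},
    {"travel": [-48,7,0],"roll": -8,"jaw": 80},
    {"travel": [0,0,0],"roll": -8,"jaw": 80},
    {"travel": [0,0,0],"roll": -8,"jaw": 80},
    {"travel": [0,0,0],"roll": -8,"jaw": 80},
    {"travel": [0,0,0],"roll": -5,"jaw": 80}
  ]
}}

```text
clock: 11.4
tool_pos: [0.5072, 0.2882, 0.11]
orientation: [180.0, 0.0, -59.7]
force: [-0.1, 1.0, 0.7]
opening: 0.0796
gripper_force: 0.0
```

```bash
python3 go.py .508 .339 .0305 -60;python3 - <<'E'
from h import *
crop("top","c8.png",305,140,90,135,4)
E
```

```text
now travel [-43.5 -26.3  79.5] roll 0.3
after roll travel [-43.6 -26.1  79.5] roll 0.3
pose [0.5072 0.2882 0.11  ] [180.    0.  -59.7] j [ 49.  19. -21.  -0. -50. -18.] open 0.0796 gf 0.0 F [-0.1  1.   0.7] t 11.4
```

View pics/c8.png

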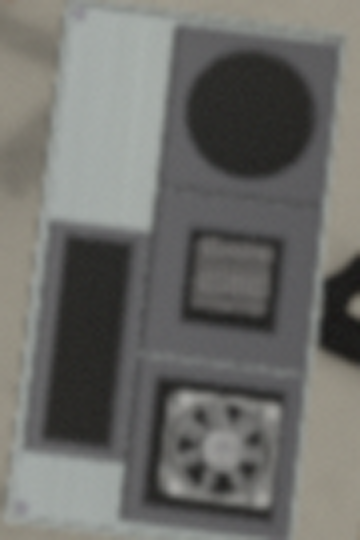

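The heatsink is in its pocket at about (233,277) with margin all round. Next is the white tin.

Request:
{"api": "apply_moves", "payload": {
  "targets": [
    {"travel": [-22,-13,10],"roll": 0,"jaw": 84},
    {"travel": [-22,-13,15],"roll": 0,"jaw": 84},
    {"travel": [0,0,25],"roll": 0,"jaw": 84},
    {"travel": [0,0,20],"roll": 0,"jaw": 84},
    {"travel": [0,0,9],"roll": 0,"jaw": 84},
    {"travel": [0,0,0],"roll": 0,"jaw": 50},
    {"travel": [0,0,0],"roll": 0,"jaw": 50},
    {"travel": [0,0,0],"roll": 0,"jaw": 50},
    {"travel": [0,0,0],"roll": 0,"jaw": 50},
    {"travel": [0,0,0],"roll": 0,"jaw": 50}
  ]
}}

```text
clock: 12.45
tool_pos: [0.5085, 0.3395, 0.0322]
orientation: [-179.9, 0.0, -60.0]
force: [-1.0, -0.7, 5.4]
opening: 0.0617
gripper_force: 30.0
```

```bash
python3 go.py .616 -.194 .1 -60
```

```text
now travel [515.8 173.5 -67.8] roll -0.0
after roll travel [515.8 173.6 -67.8] roll -0.0
pose [0.5085 0.3395 0.0322] [-179.9    0.   -60. ] j [ 52.  27. -22.   0. -41. -22.] open 0.0617 gf 30.0 F [-1.  -0.7  5.4] t 12.45
```

Request:
{"api": "apply_moves", "payload": {
  "targets": [
    {"travel": [0,0,-20],"roll": 0,"jaw": 50},
    {"travel": [0,0,-40],"roll": 0,"jaw": 50},
    {"travel": [30,10,-15],"roll": 0,"jaw": 50},
    {"travel": [45,15,0],"roll": 0,"jaw": 50},
    {"travel": [45,15,0],"roll": 0,"jaw": 50},
    {"travel": [45,15,0],"roll": 0,"jaw": 50},
    {"travel": [45,15,0],"roll": 0,"jaw": 50},
    {"travel": [45,15,0],"roll": 0,"jaw": 50},
    {"travel": [45,15,0],"roll": 0,"jaw": 50},
    {"travel": [45,15,0],"roll": 0,"jaw": 50}
  ]
}}

```text
clock: 13.45
tool_pos: [0.5808, -0.0192, 0.1064]
orientation: [-180.0, -0.0, -60.0]
force: [1.6, 0.1, -0.4]
opening: 0.0618
gripper_force: 30.0
```

Request:
{"api": "apply_moves", "payload": {
  "targets": [
    {"travel": [45,15,0],"roll": 0,"jaw": 50},
    {"travel": [45,15,0],"roll": 0,"jaw": 50},
    {"travel": [45,15,0],"roll": 0,"jaw": 50},
    {"travel": [30,13,0],"roll": 0,"jaw": 50},
    {"travel": [0,0,0],"roll": 0,"jaw": 50}
  ]
}}

```text
clock: 13.95
tool_pos: [0.6127, -0.1932, 0.1056]
orientation: [180.0, -0.0, -60.3]
force: [-0.9, -0.3, -0.9]
opening: 0.0615
gripper_force: 30.0
```

```bash
python3 go.py .616 -.194 .0415 -60
```

```text
now travel [ 2.4 -2.4 64.1] roll -0.3
after roll travel [ 2.4 -2.4 64.1] roll -0.3
pose [ 0.6127 -0.1932  0.1056] [180.   -0.  -60.3] j [ -0.  24. -14.   0. -52.  30.] open 0.0615 gf 30.0 F [-0.9 -0.3 -0.9] t 13.95
```

Request:
{"api": "apply_moves", "payload": {
  "targets": [
    {"travel": [2,-2,15],"roll": 0,"jaw": 50},
    {"travel": [0,0,20],"roll": 0,"jaw": 50},
    {"travel": [0,0,17],"roll": 0,"jaw": 50},
    {"travel": [0,0,8],"roll": 0,"jaw": 50},
    {"travel": [0,0,3],"roll": 0,"jaw": 50},
    {"travel": [0,0,1],"roll": 0,"jaw": 50},
    {"travel": [0,0,0],"roll": 0,"jaw": 50}
  ]
}}

```text
clock: 14.65
tool_pos: [0.6162, -0.1897, 0.0425]
orientation: [-180.0, -0.0, -60.0]
force: [-0.6, 0.2, -0.9]
opening: 0.0619
gripper_force: 30.0
```

Request:
{"api": "apply_moves", "payload": {
  "targets": [
    {"travel": [0,0,1],"roll": 0,"jaw": 50}
  ]
}}

```text
clock: 14.75
tool_pos: [0.6163, -0.1898, 0.0418]
orientation: [-179.9, -0.1, -60.0]
force: [-0.3, 0.2, 0.3]
opening: 0.0615
gripper_force: 30.0
```

Request:
{"api": "apply_moves", "payload": {
  "targets": [
    {"travel": [0,0,0],"roll": 0,"jaw": 50}
  ]
}}

```text
clock: 14.85
tool_pos: [0.616, -0.1899, 0.0415]
orientation: [-180.0, -0.0, -60.0]
force: [-0.3, 0.3, -0.4]
opening: 0.0616
gripper_force: 30.0
```

Request:
{"api": "apply_moves", "payload": {
  "targets": [
    {"travel": [2.5,1.5,0],"roll": 0,"jaw": 50},
    {"travel": [0,0,0],"roll": 0,"jaw": 80},
    {"travel": [0,0,0],"roll": 0,"jaw": 80},
    {"travel": [0,0,0],"roll": 0,"jaw": 80},
    {"travel": [0,0,-20],"roll": 0,"jaw": 80},
    {"travel": [0,0,-40],"roll": 0,"jaw": 80},
    {"travel": [-30,-16,-10],"roll": 0,"jaw": 50},
    {"travel": [-42,-23,0],"roll": 0,"jaw": 50},
    {"travel": [-42,-23,0],"roll": 0,"jaw": 50},
    {"travel": [-42,-23,0],"roll": 0,"jaw": 50}
  ]
}}

```text
clock: 15.85
tool_pos: [0.6111, -0.0137, 0.1114]
orientation: [-180.0, -0.0, -60.1]
force: [0.0, 0.4, 0.2]
opening: 0.0538
gripper_force: 0.0
```

Request:
{"api": "apply_moves", "payload": {
  "targets": [
    {"travel": [-42,-23,0],"roll": 0,"jaw": 50},
    {"travel": [-42,-23,0],"roll": 0,"jaw": 50},
    {"travel": [-42,-23,0],"roll": 0,"jaw": 50},
    {"travel": [-42,-23,0],"roll": 0,"jaw": 50},
    {"travel": [-42,-23,0],"roll": 0,"jaw": 50},
    {"travel": [-42,-23,0],"roll": 8,"jaw": 50},
    {"travel": [0,0,0],"roll": 8,"jaw": 50},
    {"travel": [0,0,0],"roll": 8,"jaw": 50},
    {"travel": [0,0,0],"roll": 8,"jaw": 50},
    {"travel": [0,0,0],"roll": 7.5,"jaw": 50}
  ]
}}

```text
clock: 16.85
tool_pos: [0.6047, 0.2723, 0.1108]
orientation: [180.0, -0.0, -99.8]
force: [0.3, 0.2, 1.1]
opening: 0.05
gripper_force: 0.0
```

```bash
python3 go.py .604 .321 .03 -99.5;python3 - <<'E'
from h import *
im=ctrl.snapshot("top")[:,:,::-1]; cv2.imwrite("pics/top2.png",im)
a=cv2.resize(im[140:275,305:395],None,fx=4,fy=4,interpolation=cv2.INTER_CUBIC)
s=ctrl.snapshot("side")[:,:,::-1]; b=cv2.resize(s[190:290,190:290],None,fx=4.2,fy=4.2,interpolation=cv2.INTER_CUBIC)
out=np.zeros((540,790,3),np.uint8); out[:,:360]=a; out[:420,365:785]=b
cv2.imwrite("pics/c9.png",out)
E
```

```text
now travel [-47.9   9.   80.8] roll -0.3
after roll travel [-47.9   8.8  80.8] roll -0.3
pose [0.6047 0.2723 0.1108] [180.   -0.  -99.8] j [ 41.  26. -11.  -0. -54. -51.] open 0.05 gf 0.0 F [0.3 0.2 1.1] t 16.85
```

View pics/c9.png

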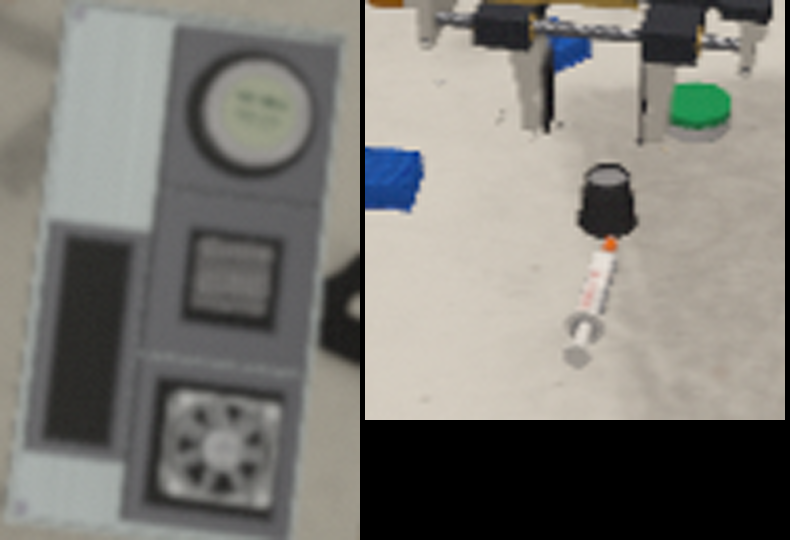

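The tin lies flat in the round pocket, at about (258,110). The syringe is undisturbed below and in front of the gripper, so I'll move over it and grasp.

Request:
{"api": "apply_moves", "payload": {
  "targets": [
    {"travel": [-24,4.5,0],"roll": 0,"jaw": 45},
    {"travel": [-24,4.5,0],"roll": 0,"jaw": 45},
    {"travel": [0,0,20],"roll": 0,"jaw": 45},
    {"travel": [0,0,25],"roll": 0,"jaw": 45},
    {"travel": [0,0,20],"roll": 0,"jaw": 45},
    {"travel": [0,0,12],"roll": 0,"jaw": 45},
    {"travel": [0,0,4],"roll": 0,"jaw": 45},
    {"travel": [0,0,0],"roll": 0,"jaw": 45}
  ]
}}

```text
clock: 17.75
tool_pos: [0.604, 0.3214, 0.0297]
orientation: [180.0, -0.0, -99.4]
force: [0.5, -0.3, 1.4]
opening: 0.045
gripper_force: 0.0
```

```bash
python3 go.py .604 .321 .0295 -99.5;python3 - <<'E'
from h import *
crop("side","c10.png",190,180,100,100,5)
E
```

```text
now travel [ 0.3 -0.1  0.2] roll 0.1
after roll travel [ 0.3 -0.1  0.2] roll 0.1
pose [0.604  0.3214 0.0297] [180.   -0.  -99.4] j [ 44.  32. -11.   0. -46. -54.] open 0.045 gf 0.0 F [ 0.5 -0.3  1.4] t 17.75
```

View pics/c10.png

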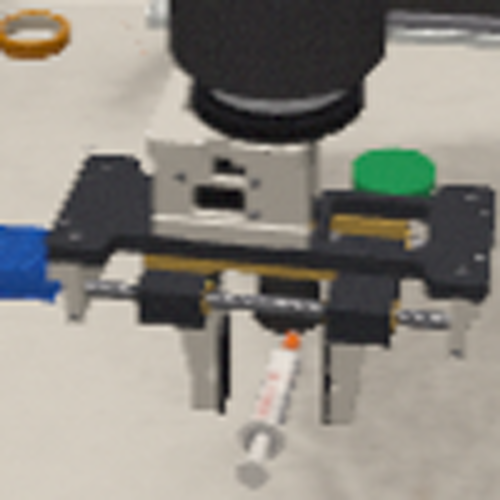

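The barrel (275,385) lies midway between the fingertips (207 and 340). I'll close.

Request:
{"api": "apply_moves", "payload": {
  "targets": [
    {"travel": [0,0,0],"roll": 0,"jaw": 8},
    {"travel": [0,0,0],"roll": 0,"jaw": 8},
    {"travel": [0,0,0],"roll": 0,"jaw": 8},
    {"travel": [0,0,0],"roll": 0,"jaw": 8},
    {"travel": [0,0,-10],"roll": 0,"jaw": 8},
    {"travel": [0,0,-30],"roll": 0,"jaw": 8},
    {"travel": [0,0,-35],"roll": 0,"jaw": 8},
    {"travel": [0,0,0],"roll": 0,"jaw": 8}
  ]
}}

```text
clock: 18.6
tool_pos: [0.6067, 0.3227, 0.1114]
orientation: [-179.6, 0.4, -99.5]
force: [-0.1, 1.0, 0.6]
opening: 0.0157
gripper_force: 30.0
```

```bash
python3 go.py .480 -.094 .1 -99.5
```

```text
now travel [431.8  56.6  11.4] roll 0.0
after roll travel [431.9  56.2  11.4] roll 0.0
pose [0.6067 0.3227 0.1114] [-179.6    0.4  -99.5] j [ 44.  27.  -8.   0. -54. -54.] open 0.0157 gf 30.0 F [-0.1  1.   0.6] t 18.6
```

Request:
{"api": "apply_moves", "payload": {
  "targets": [
    {"travel": [25,3,0],"roll": 0,"jaw": 8},
    {"travel": [45,6,0],"roll": 0,"jaw": 8},
    {"travel": [45,6,0],"roll": 0,"jaw": 8},
    {"travel": [45,6,0],"roll": 0,"jaw": 8},
    {"travel": [45,6,0],"roll": 0,"jaw": 8},
    {"travel": [45,6,0],"roll": 0,"jaw": 8},
    {"travel": [45,6,0],"roll": 0,"jaw": 8},
    {"travel": [45,6,0],"roll": 0,"jaw": 8},
    {"travel": [45,6,0],"roll": 0,"jaw": 8},
    {"travel": [40,5,0],"roll": 0,"jaw": 8}
  ]
}}

```text
clock: 19.6
tool_pos: [0.4776, -0.0908, 0.1057]
orientation: [-179.9, 0.0, -99.5]
force: [0.2, -0.6, 0.4]
opening: 0.0152
gripper_force: 30.0
```

Request:
{"api": "apply_moves", "payload": {
  "targets": [
    {"travel": [0,0,0],"roll": -8.4,"jaw": 8},
    {"travel": [0,0,0],"roll": -8.4,"jaw": 8},
    {"travel": [0,0,0],"roll": -8.4,"jaw": 8},
    {"travel": [0,0,0],"roll": -8.4,"jaw": 8},
    {"travel": [0,0,0],"roll": -8.4,"jaw": 8},
    {"travel": [0,0,0],"roll": -8.4,"jaw": 8},
    {"travel": [0,0,0],"roll": -8.4,"jaw": 8},
    {"travel": [0,0,0],"roll": -8.4,"jaw": 8},
    {"travel": [0,0,0],"roll": -8.4,"jaw": 8},
    {"travel": [0,0,0],"roll": -8.4,"jaw": 8}
  ]
}}

```text
clock: 20.6
tool_pos: [0.4786, -0.0891, 0.1055]
orientation: [-180.0, -0.0, -15.2]
force: [-0.0, 0.6, -0.2]
opening: 0.0157
gripper_force: 30.0
```

Request:
{"api": "apply_moves", "payload": {
  "targets": [
    {"travel": [0,0,0],"roll": -8.4,"jaw": 8},
    {"travel": [0,0,0],"roll": 0,"jaw": 8}
  ]
}}

```text
clock: 20.8
tool_pos: [0.4786, -0.0891, 0.1055]
orientation: [-180.0, -0.1, -7.0]
force: [0.5, -0.8, -1.8]
opening: 0.0158
gripper_force: 30.0
```

```bash
python3 go.py .480 -.094 .06 -7;python3 - <<'E'
from h import *
crop("side","c11.png",230,100,120,110,5)
E
```

```text
now travel [ 2.   4.7 45.5] roll 0.0
after roll travel [ 2.   4.7 45.5] roll 0.0
pose [ 0.4786 -0.0891  0.1055] [-1.8e+02 -1.0e-01 -7.0e+00] j [ 13.  11. -34.   0. -45.  70.] open 0.0158 gf 30.0 F [ 0.5 -0.8 -1.8] t 20.8
```

View pics/c11.png

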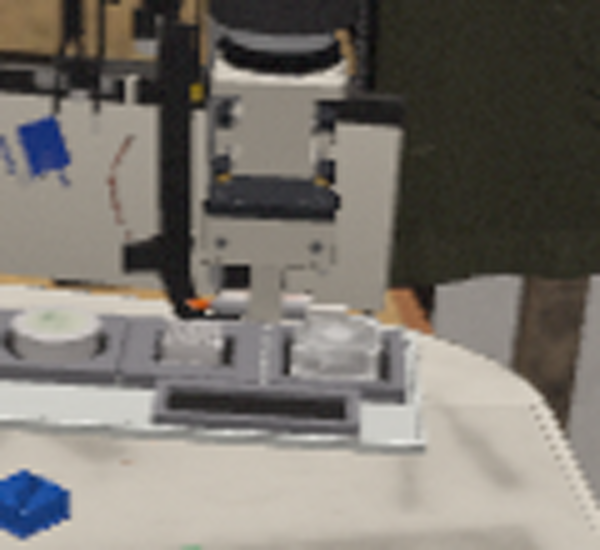

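The syringe is held level, along the tray's long side, with its cap at (195,302) towards +x. I'll correct by (2,5) mm and lower it.

Request:
{"api": "apply_moves", "payload": {
  "targets": [
    {"travel": [2,5,0],"roll": 0,"jaw": 8},
    {"travel": [0,0,15],"roll": 0,"jaw": 8},
    {"travel": [0,0,20],"roll": 0,"jaw": 8},
    {"travel": [0,0,18],"roll": 0,"jaw": 8},
    {"travel": [0,0,9],"roll": 0,"jaw": 8},
    {"travel": [0,0,3],"roll": 0,"jaw": 8},
    {"travel": [0,0,0],"roll": 0,"jaw": 8},
    {"travel": [0,0,0],"roll": 0,"jaw": 8}
  ]
}}

```text
clock: 21.65
tool_pos: [0.4803, -0.0944, 0.0404]
orientation: [-180.0, -0.0, -7.2]
force: [0.1, 0.1, 0.6]
opening: 0.0154
gripper_force: 30.0
```

Request:
{"api": "apply_moves", "payload": {
  "targets": [
    {"travel": [0,0,1],"roll": 0,"jaw": 8},
    {"travel": [0,0,0],"roll": 0,"jaw": 34},
    {"travel": [0,0,0],"roll": 0,"jaw": 34},
    {"travel": [0,0,0],"roll": 0,"jaw": 34},
    {"travel": [0,0,-20],"roll": 0,"jaw": 34},
    {"travel": [0,0,-40],"roll": 0,"jaw": 34},
    {"travel": [5,-45,-20],"roll": 0,"jaw": 34},
    {"travel": [5,-45,0],"roll": 0,"jaw": 34},
    {"travel": [5,-45,0],"roll": 0,"jaw": 34},
    {"travel": [5,-45,0],"roll": 0,"jaw": 34}
  ]
}}

```text
clock: 22.65
tool_pos: [0.5222, 0.0835, 0.1194]
orientation: [-180.0, -0.0, -7.2]
force: [0.2, -0.2, -0.0]
opening: 0.0343
gripper_force: 0.0
```

Request:
{"api": "apply_moves", "payload": {
  "targets": [
    {"travel": [5,-45,0],"roll": 0,"jaw": 34},
    {"travel": [5,-45,0],"roll": 0,"jaw": 34},
    {"travel": [0,0,0],"roll": 0,"jaw": 34}
  ]
}}

```text
clock: 22.95
tool_pos: [0.5447, 0.1746, 0.1188]
orientation: [-180.0, -0.1, -6.9]
force: [-0.2, -0.9, -0.8]
opening: 0.0339
gripper_force: 0.0
```

Run:
```python
from h import *
im=ctrl.snapshot("top")[:,:,::-1]
a=cv2.resize(im[140:275,300:395],None,fx=4,fy=4,interpolation=cv2.INTER_CUBIC)
s=ctrl.snapshot("side")[:,:,::-1]; b=cv2.resize(s[145:225,215:325],None,fx=3.6,fy=3.6,interpolation=cv2.INTER_CUBIC)
out=np.zeros((540,790,3),np.uint8); out[:,:380]=a; out[:288,385:781]=b
out[290:540,385:785]=cv2.resize(im[100:300,100:300],(400,250))
cv2.imwrite("pics/c12.png",out)
```

```text
(no output)
```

View pics/c12.png

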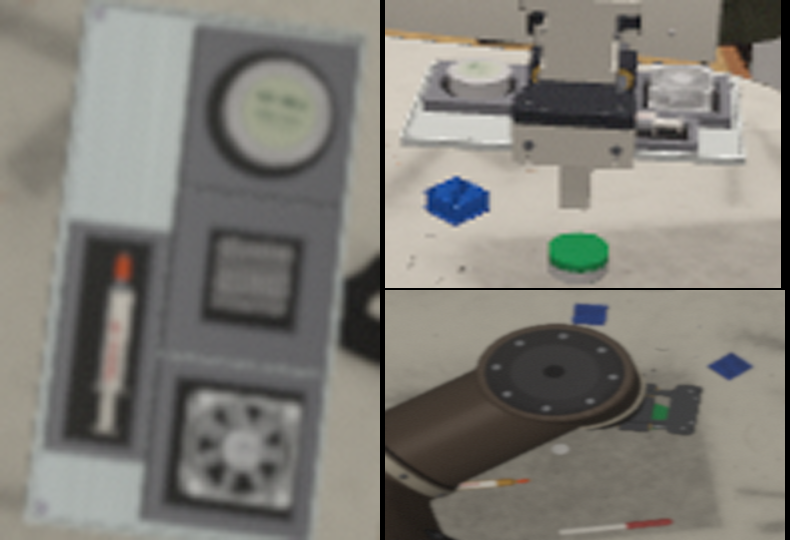

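All four parts are in their pockets with dark margin around them: syringe (115,345), tin (276,112), heatsink (252,278), fan (240,450). The look-alikes haven't moved and the gripper is clear, so I'm handing in.

```bash
python3 -c "
from plant import ctrl
print(ctrl.close_job())"
```

```text
the job is handed in; nothing more can be done
None
```

I packed the fan, heatsink, white tin and short syringe into their pockets in the order asked, left the look-alikes alone, and handed the job in at about 23 s on the robot clock; the last pictures showed all four seated, but no verdict came back.

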